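Put the tea urn's water filter on bypass

TASK

Put the water filter on bypass so that its cartridge can be changed without cutting off the tea urn: with a fingertip, push the blue bypass lever fully open first, and only then push both red filter-valve levers fully closed, leaving the blue one open. Only push the levers with the fingers, without gripping them or forcing them against their stops, pick nothing up, and leave everything else on the worktop where it stands.

Things in the scene. Friction and masses are not known exactly. Their poses are not given: they have to be found in the camera images.
- filter_unit: fixed three-valve filter set of 15 mm copper pipe, its centre 45 mm above the worktop. Origin on the worktop under the blue lever's pivot; y along the main pipe (ends at y = -250 and 250 mm). Branch pipes at y = 170 and -170 mm run 180 mm along +x, away from the robot, to the cartridge. Vertical lever pivots at x, y (mm): blue 0, 0; left red 85, 170; right red 85, -170
- cartridge (a point): centre of the white inline filter cartridge, 62 mm diameter, 260 mm long, lying along y of filter_unit at its x = 180 mm; top 79 mm above the worktop, in reach of no lever. The levers' undersides are 84 mm high and the pipes and valve bodies under them at most 61 mm, save the stem at each pivot
- bypass_valve (a joint): angle of the blue bypass lever in the middle of the main pipe, rad: 0 = fully closed, across its pipe, pointing +x of filter_unit; 1.571 = fully open, along its pipe, pointing +y. Opening turns it counter-clockwise seen from above. Hard stops at both ends; it stays where it is left and takes about 0.35 N m (5 to 6 N at the middle of the sleeve). Starts more or less closed
- left_valve (a joint): angle of the left red lever on the branch at +y, rad: 0 = fully closed, across its pipe, pointing +y (outward) of filter_unit; 1.571 = fully open, along its pipe, pointing -x (back to the main pipe). Opening turns it counter-clockwise seen from above. Hard stops at both ends; it stays where it is left and takes about 0.35 N m (5 to 6 N at the middle of the sleeve). Starts more or less open
- right_valve (a joint): angle of the right red lever on the branch at -y, rad: 0 = fully closed, across its pipe, pointing -y (outward) of filter_unit; 1.571 = fully open, along its pipe, pointing -x (back to the main pipe). Opening turns it clockwise seen from above. Hard stops at both ends; it stays where it is left and takes about 0.35 N m (5 to 6 N at the middle of the sleeve). Starts more or less open
- bypass_valve_sleeve (a point): point at the middle of the blue bypass lever's plastic sleeve, 65 mm from its pivot and 90 mm above the worktop (mid-thickness). Its x axis points along the lever away from the pivot, z up. The sleeve is 66 mm long (28 to 94 mm from the pivot), 16 mm wide and 12 mm high
- left_valve_sleeve (a point): point at the middle of the left red lever's plastic sleeve, 65 mm from its pivot and 90 mm above the worktop (mid-thickness). Its x axis points along the lever away from the pivot, z up. The sleeve is 66 mm long (28 to 94 mm from the pivot), 16 mm wide and 12 mm high
- right_valve_sleeve (a point): point at the middle of the right red lever's plastic sleeve, 65 mm from its pivot and 90 mm above the worktop (mid-thickness). Its x axis points along the lever away from the pivot, z up. The sleeve is 66 mm long (28 to 94 mm from the pivot), 16 mm wide and 12 mm high
- canister1: loose cream enamel canister with lid, 104 mm diameter, 146 mm high with its handle; origin under its centre. Leave alone
- canister2: a second such canister. Leave alone
- mug: loose blue mug, 80 mm diameter, 95 mm high; origin under its centre. Leave alone
- tub: loose small white tub of seals with an orange lid, 46 mm diameter, 34 mm high, between the right branch and the blue lever; origin under its centre. Leave alone
- carton: loose cardboard carton of the spare cartridge, 75 x 290 x 75 mm, long along its y, right of the filter set, roughly along the branches; origin under its centre. Leave alone
- spanner: loose steel spanner lying flat, about 180 mm long along its x, before the filter set on the right. Leave alone
- soap: loose green washing-up liquid bottle, 72 mm diameter, 234 mm high; origin under its centre. Leave alone

How it is judged:
By the outcome, as a careful person would: the job done as asked, in the order asked, and still so for the second after the job is handed in, with the robot touching nothing.
It also fails if it takes over 64 s, if anything falls off the work surface, if the arm or the gripper's body presses on something with over 40 N, if the wrist force passes 120 N, or if a joint passes its speed limit or range.

ROBOT

A 6-joint arm with a two-finger parallel gripper is mounted at the origin on the work surface. World frame = base frame: x ahead of the robot, y to its left, z up, the work surface at z = 0. Lengths are in m, angles in rad, forces in N, time in s.
With the tool pointing down it reaches from about 0.4 to 0.825 m from the base axis. Payload 7 kg.
Tool frame: the origin (TCP) lies at the centre of the arm's flange, where the gripper is bolted on; the fingertips stand 178 mm ahead of it and the grasp point (between the pads) lies arm.tcp_to_grasp ahead of it (arm.tcp_to_grasp is the distance from the TCP to the grasp point, in m); z points along the fingers, y is the direction in which the jaws open and shut (so a half turn about z gives the same grasp; the last joint's range is limited). The gripper opens to 88 mm and grips with 3 to 60 N. Pads are 19 mm wide; open, the fingers measure 130 mm over their backs; the gripper's body (78 mm by 193 mm) begins 47 mm behind the grasp point.
Start: joints at [1.583, 0.359, 0.012, 0, -1.224, -0.288], TCP at [0.184, 0.649, 0.405] pointing down, gripper open.
Joint ranges: [-3.07, 3.07], [-1.43, 2.12], [-1.02, 1.25], [-3.03, 1.67], [-3.05, -0], [-3.03, 3.03]. Speed limits (rad/s): [2.39, 2.39, 3.01, 3.14, 3.14, 3.14].

INTERFACE

Orientations are given as [roll, pitch, yaw] about the fixed x, y, z axes, in that order (R = Rz(yaw) Ry(pitch) Rx(roll)).
In Python, from station import arm gives the robot as it stands.
- The arm moves only by the tool move_arm, never from a script. Its argument "deltas" is a list of rows, each a list of 6 numbers: the shift along the world's x, y, z in mm, then the turn, a rotation vector about the world's x, y, z in degrees. In form: [[tx, ty, tz, ax, ay, az], ...]. A call has exactly 5 rows; each row shifts and turns the commanded pose from where the row before left it; what a row does not reach is not made up. A row lasts 1/12 s, in which the tool goes at most 41.7 mm and 7.16 degrees, less where a joint would pass 70% of its speed; a pose out of reach is approached as far as the arm can. A call with a gripper value outside its range is refused whole. "claw" is the closure in counts, from 0 (fully open) to 255 (shut), set as the call begins (left out, the last holds). The fingers move at their own pace and stop on an object; "squeeze" is the grip in N (left out, the last holds). Time passes only in rows, so rows that do not move let the fingers close, or fill a call up. It gives the time, the measured TCP pose, the force and the opening at its end, in the units of the state.
- arm.get_state(): the state, without advancing time (a new reading comes with each control period).
- arm.grab_frame(name): name is "scene" or "top" or "wrist"; returns the picture (400x640x3 uint8, red, green, blue); there is no depth.
- arm.calibration(name): a dict with "intrinsics" (3x3 intrinsics, pixels), "T" (4x4, takes a point from camera to world coordinates); the wrist camera has in their place "mount" (4x4, takes a point from camera to tool coordinates, whose origin is the TCP and whose axes are the flange's). Camera axes: x right, y up, looking along -z (the intrinsics and any distortion apply to the point x, -y, -z); pixel columns grow to the right and rows downward; lengths in m; the calibration is good to about 2 mm. The wrist camera is an equidistant fisheye: a pixel r from the principal point sees the ray r / f radians off the axis. A picture is of the moment at which its call begins: read the wrist's pose just before it. calibration takes no time and is no camera call.
- arm.job_done(): hands the job in, once; it reports no verdict.
Trained networks look in the newest picture that a camera, given by its name, has taken for a name from the list of things; names that differ only in an ending like _2 or _b are one class to them, and where a whole thing is asked for, a point or a joint stands for the part that bears it (a point fixed in the world has none). Each returns a list of dicts, best first, with "score" (0 to 1); they miss things now and then, are a little off and sometimes report something else, mostly with a low value. They report only what shows in the picture. A call takes as long as a camera call.
- arm.spot_in(thing, camera): "xy" ([column, row] in pixels, amid what is visible of it).
- arm.masks_of(thing, camera): "pixels" (400x640 bool, what is visible of it) and "xy" ([column, row] in pixels, amid what is visible of it).
- arm.spot_point(thing, camera): "xy" ([column, row] in pixels: a listed point, or the origin of a listed thing).
The state is a dict: "t": time; "q": joint angles; "qd": joint speeds; "joint_efforts": joint torques, N m; "eef_pos": TCP position; "ee_rot": TCP orientation; "force": force on the tool from outside, world axes, zero at the start; "moment": the same for the moment, N m; "width": finger opening in m.
Only numpy, scipy, OpenCV 4.12 (cv2) and the standard library are available. Lean on these libraries where they do the work, as an engineer would, in place of code of your own. Each camera call takes 0.05 s, during which the arm holds its last target. There are 200 camera calls.

## Working session

There is one attempt and no reset: what is moved stays moved. The work goes in short steps, Python scripts to look and compute and a tool call to move; the robot and the scene stay as the last step left them, time stands still between calls to the robot, and variables do not carry over. Pictures are saved under pics/ and viewed, about 8 in all and at most 12, crops included, and the job is handed in when it is done.

Besides the shell and the picture viewer there is one more tool, called after "Request:" in YAML: its name, and indented under it one key for each argument. move_arm: Moves the arm, as the interface text tells. Its arguments: {"type":"object","properties":{"deltas":{"type":"array","items":{"type":"array","items":{"type":"number"}}},"claw":{"type":"number"},"squeeze":{"type":"number"}},"required":["deltas"]}

```bash
mkdir -p pics; cat > h.py <<'E'
import numpy as np, cv2
from station import arm
def ray(cam,xy):
    c=arm.calibration(cam);K=np.array(c["intrinsics"]);T=np.array(c["T"])
    d=np.array([(xy[0]-K[0,2])/K[0,0],-(xy[1]-K[1,2])/K[1,1],-1])
    return T[:3,3],T[:3,:3]@d
def at(cam,xy,z):
    o,d=ray(cam,xy);return (o+d*(z-o[2])/d[2])
E
python3 - <<'E'
from h import *
s=arm.get_state();print(s["t"],s["eef_pos"],s["ee_rot"],s["width"]); print(arm.tcp_to_grasp)
for c in("top","scene"):
    im=arm.grab_frame(c);cv2.imwrite(f"pics/{c}1.png",im[:,:,::-1])
    print(c,{k:np.shape(v) for k,v in arm.calibration(c).items()}, np.round(arm.calibration(c)["T"],2).tolist())
    for n,z in [("filter_unit",0),("cartridge",.048),("bypass_valve_sleeve",.09),("left_valve_sleeve",.09),("right_valve_sleeve",.09),("canister1",0),("canister2",0),("mug",0),("tub",0),("carton",0),("spanner",0),("soap",0)]:
        for r in arm.spot_point(n,c)[:2]: print(n,round(r["score"],2),np.round(r["xy"],1),np.round(at(c,r["xy"],z)*1000).astype(int))
E
```

```text
0.0 [0.18375041 0.64930444 0.40370661] [ 3.13990187e+00 -1.30401864e-04 -2.75914325e-01] 0.08747564769792886
0.1593
top {'intrinsics': (3, 3), 'T': (4, 4)} [[-0.01, 0.99, -0.16, 0.37], [-1.0, -0.02, -0.01, 0.04], [-0.01, 0.16, 0.99, 1.27], [0.0, 0.0, 0.0, 1.0]]
filter_unit 0.93 [331.2 223.7] [495  22   0]
cartridge 0.65 [339.  161.5] [681  -5  48]
bypass_valve_sleeve 0.46 [328.9 196.2] [566  29  90]
left_valve_sleeve 0.54 [271.7 200.6] [556 196  90]
right_valve_sleeve 0.75 [399.4 224. ] [ 482 -173   90]
canister1 0.89 [211.7 178.6] [644 399   0]
canister1 0.61 [246.2 240.4] [447 286   0]
canister2 0.89 [211.7 178.6] [644 399   0]
canister2 0.61 [246.2 240.4] [447 286   0]
tub 0.57 [368.  193.3] [589 -95   0]
carton 0.72 [455.2 221. ] [ 497 -363    0]
spanner 0.75 [405.4 265.1] [ 364 -202    0]
soap 0.87 [327.1 138.3] [770  30   0]
scene {'intrinsics': (3, 3), 'T': (4, 4)} [[0.59, -0.52, 0.62, 1.32], [0.81, 0.37, -0.46, -0.52], [0.01, 0.77, 0.64, 0.88], [0.0, 0.0, 0.0, 1.0]]
filter_unit 0.55 [298.  209.9] [495  25   0]
cartridge 0.74 [325.7 244.7] [688 -22  48]
bypass_valve_sleeve 0.48 [313.4 195.8] [556  35  90]
left_valve_sleeve 0.64 [355.9 171.5] [539 197  90]
left_valve_sleeve 0.15 [171.3 272.2] [ 589 -377   90]
right_valve_sleeve 0.61 [233.5 210.1] [ 484 -166   90]
canister1 0.8 [357.8 171.7] [454 284   0]
canister1 0.61 [427.9 190.8] [651 395   0]
canister2 0.8 [357.8 171.7] [454 284   0]
canister2 0.61 [427.9 190.8] [651 395   0]
mug 0.71 [274.5 197.5] [409   0   0]
tub 0.79 [278.5 243.2] [575 -92   0]
carton 0.24 [356.6 173.3] [458 275   0]
soap 0.72 [364.3 272.9] [785  27   0]
```

View pics/top1.png

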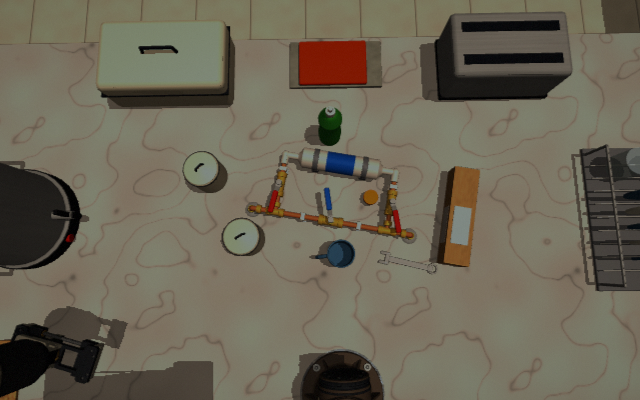

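View pics/scene1.png

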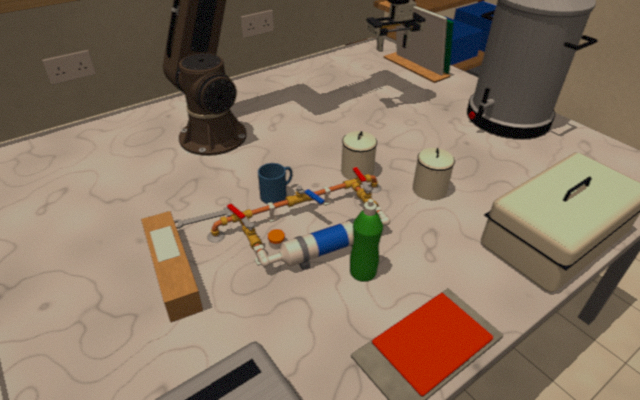

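The top view shows the unit: pipe ends near (252,209) and (408,235), the blue lever at (328,200) and the red ones at (273,200) and (396,220). The mug is at (341,254) and a canister at (241,237), both close in front. Next I'll fit the unit's pose and the lever angles.

```bash
cat > fit.py <<'E'
from h import *
from scipy.optimize import least_squares
def proj(cam,P):
    c=arm.calibration(cam);K=np.array(c["intrinsics"]);T=np.linalg.inv(np.array(c["T"]))
    p=T[:3,:3]@P+T[:3,3]; return np.array([K[0,2]+K[0,0]*p[0]/-p[2],K[1,2]+K[1,1]*-p[1]/-p[2]])
piv={"b":(0,0),"l":(.085,.17),"r":(.085,-.17)}
def direction(k,a): return {"b":(np.cos(a),np.sin(a)),"l":(-np.sin(a),np.cos(a)),"r":(-np.sin(a),-np.cos(a))}[k]
def W(p,x,y,z):
    c,s=np.cos(p[2]),np.sin(p[2]);return np.array([p[0]+c*x-s*y,p[1]+s*x+c*y,z])
def sleeve(p,k,a,r,z=.093):
    d=direction(k,a);return W(p,piv[k][0]+r*d[0],piv[k][1]+r*d[1],z)
def blobs(im,cam,p,ang):
    hsv=cv2.cvtColor(im,cv2.COLOR_RGB2HSV).astype(int);H,S,V=hsv[...,0],hsv[...,1],hsv[...,2]
    red=((H<6)|(H>174))&(S>170)&(V>80); blue=(H>100)&(H<125)&(S>150)&(V>90)
    out={}
    for k in piv:
        q=proj(cam,sleeve(p,k,ang[k],.061)); yy,xx=np.mgrid[:400,:640]
        m=(blue if k=="b" else red)&(np.hypot(xx-q[0],yy-q[1])<40)
        n,L,st,ce=cv2.connectedComponentsWithStats(m.astype(np.uint8))
        if n<2: continue
        i=min((i for i in range(1,n) if st[i,4]>12),key=lambda i:np.hypot(*(ce[i]-q)),default=None)
        if i is None: continue
        ys,xs=np.where(L==i);P=np.c_[xs,ys].astype(float);c=P.mean(0)
        u=np.linalg.svd(P-c)[2][0] if len(P)<5000 else None
        out[k]=(c,u,len(P))
    return out
E
python3 - <<'E'
from fit import *
ims={c:cv2.cvtColor(cv2.imread(f"pics/{c}1.png"),cv2.COLOR_BGR2RGB) for c in("top","scene")}
p=np.array([.495,.024,np.arctan2(-(at("top",(252,209),.045)-at("top",(408,235),.045))[0],0)*0]);
d=at("top",(252,209),.045)-at("top",(408,235),.045);p[2]=np.arctan2(-d[0],d[1]);print("len",np.linalg.norm(d),p)
ang=dict(b=.1,l=1.4,r=1.4)
B={c:blobs(ims[c],c,p,ang) for c in ims};print(B)
def res(v):
    r=[]
    for c in B:
        for i,k in enumerate("blr"):
            if k not in B[c]: continue
            cc,u,_=B[c][k]; a=v[3+i]
            r+=list(proj(c,sleeve(v,k,a,.061))-cc)
            e=proj(c,sleeve(v,k,a,.09))-proj(c,sleeve(v,k,a,.03)); r.append((e[0]*u[1]-e[1]*u[0])*.5)
    for y,px in((.25,(252,209)),(-.25,(408,235))): r+=list((proj("top",W(v,0,y,.045))-px)*.5)
    return r
f=least_squares(res,[*p,.1,1.4,1.4],loss="soft_l1");print(np.round(f.x,4),np.round(res(f.x),1))
import json;json.dump(list(f.x),open("fit.json","w"))
im=cv2.resize(ims["top"][120:290,180:480],None,fx=2.6,fy=2.6,interpolation=cv2.INTER_CUBIC)[:,:,::-1].copy()
def dr(P,col): q=(proj("top",P)+.5-[180,120])*2.6; cv2.circle(im,tuple(int(t) for t in q),3,col,-1)
for i,k in enumerate("blr"):
    for r in(0,.028,.094): dr(sleeve(f.x,k,f.x[3+i],r),(0,255,0))
for y in(-.25,-.17,.17,.25): dr(W(f.x,0,y,.045),(255,255,0))
for y in(-.17,.17): dr(W(f.x,.18,y,.045),(255,0,255))
cv2.imwrite("pics/c1.png",im)
for k in("mug","canister1","tub","carton","spanner"):
    for r in arm.masks_of(k,"top")[:2]:
        ys,xs=np.where(r["pixels"]);h={"mug":.09,"canister1":.13,"tub":.034,"carton":.075,"spanner":.005}[k]
        print(k,round(r["score"],2),xs.min(),xs.max(),ys.min(),ys.max(),[np.round(at("top",q,h)[:2],3) for q in((xs.min(),ys.min()),(xs.max(),ys.max()))])
E
```

```text
len 0.4743192256819686 [ 0.495      0.024     -0.1812479]
{'top': {'b': (array([327.66666667, 198.16666667]), array([0.14174189, 0.98990365]), 90), 'l': (array([272.54700855, 200.64957265]), array([-0.26337863,  0.96469254]), 117), 'r': (array([396.5, 220.9]), array([0.17347796, 0.98483775]), 110)}, 'scene': {'b': (array([314.2278481 , 196.17721519]), array([0.82578035, 0.56399185]), 79), 'l': (array([358.66666667, 173.64197531]), array([0.59697528, 0.80225963]), 81), 'r': (array([235.67676768, 210.93939394]), array([0.75954976, 0.6504492 ]), 99)}}
[ 0.4995  0.0259 -0.1821  0.3034  1.4901  1.2629] [-0.3  0.   0.  -0.2  0.1 -0.  -0.1 -0.4 -0.  -0.5 -0.3 -0.1 -0.1  0.3
 -0.  -0.2 -0.4 -0.1 -1.7 -1.   2.5 -0.3]
mug 0.58 316 354 240 267 [array([0.439, 0.068]), array([ 0.361, -0.039])]
canister1 0.92 222 264 218 255 [array([0.502, 0.33 ]), array([0.398, 0.211])]
canister1 0.86 183 227 151 192 [array([0.699, 0.448]), array([0.576, 0.318])]
tub 0.74 363 378 190 204 [array([ 0.593, -0.077]), array([ 0.549, -0.121])]
carton 0.78 436 479 166 266 [array([ 0.655, -0.293]), array([ 0.359, -0.398])]
spanner 0.84 378 437 251 272 [array([ 0.408, -0.119]), array([ 0.342, -0.296])]
```

View pics/c1.png

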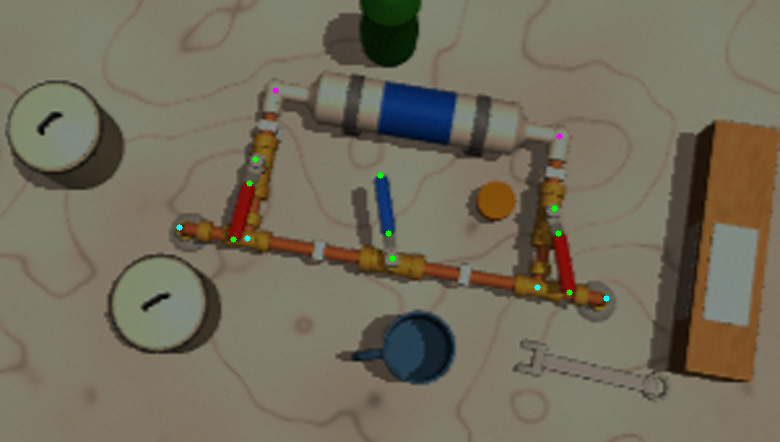

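The fit is good: residuals are under 0.5 px, the unit yaw is −0.182, and the angles are b 0.30, l 1.49 and r 1.26. The green dots sit on the levers. Next I'll plan waypoints for closed fingers held at yaw −0.182, pushing each lever with a fingertip corner.

```bash
cat > plan.py <<'E'
from fit import *
import json
def plan(k,a0,a1,n,hx=.010,hy=.021,gap=.015):
    v=json.load(open("fit.json"));out=[]
    for i,a in enumerate(np.linspace(a0,a1,n)):
        r=.058+.012*i/(n-1)
        d=np.array(direction(k,a));s=1 if k=="b" else -1
        e=1e-4*s; nn=(np.array(direction(k,a+e))-d); nn/=np.linalg.norm(nn)
        o={"b":(-hx,hy),"l":(hx,hy),"r":(hx,-hy)}[k]
        c=np.array(piv[k])+r*d-.008*nn-o
        if i==0:
            out.append(W(v,*(c-gap*np.array([0,1 if k!="r" else -1])),.256))
        out.append(W(v,*c,.256))
    return np.array(out)*1000
E
python3 - <<'E'
from plan import *
for k,a0,a1 in(("b",.30,1.571),("l",1.49,0),("r",1.26,0)):
    P=plan(k,a0,a1,9);print(k);print(np.round(np.c_[P[:,:2],np.vstack([[0,0],np.diff(P[:,:2],axis=0)])],1))
E
```

```text
b
[[561.3 -12.4   0.    0. ]
 [564.    2.3   2.7  14.8]
 [564.9  12.    0.9   9.7]
 [564.2  21.9  -0.7   9.9]
 [561.8  31.8  -2.4   9.9]
 [557.6  41.4  -4.1   9.6]
 [551.9  50.4  -5.7   9. ]
 [544.6  58.4  -7.3   8.1]
 [535.9  65.3  -8.7   6.9]
 [526.   70.8  -9.9   5.5]]
l
[[539.4 151.5   0.    0. ]
 [542.1 166.2   2.7  14.8]
 [543.1 177.5   1.   11.3]
 [546.4 188.6   3.2  11.1]
 [551.8 199.2   5.4  10.6]
 [559.3 208.7   7.5   9.5]
 [568.7 216.8   9.4   8.1]
 [579.7 223.1  11.    6.3]
 [591.9 227.3  12.3   4.2]
 [605.  229.2  13.1   1.8]]
r
[[ 490.4 -119.     0.     0. ]
 [ 487.7 -133.7   -2.7  -14.8]
 [ 486.9 -143.3   -0.8   -9.6]
 [ 487.7 -153.2    0.8   -9.8]
 [ 490.2 -163.     2.5   -9.8]
 [ 494.3 -172.4    4.1   -9.5]
 [ 500.  -181.3    5.7   -8.9]
 [ 507.3 -189.3    7.2   -8. ]
 [ 515.9 -196.1    8.6   -6.8]
 [ 525.7 -201.6    9.8   -5.5]]
```

Request:
move_arm:
  deltas:
    - [24,-34,0,0,0,5.4]
    - [24,-34,0,0,0,0]
    - [24,-34,0,0,0,0]
    - [24,-34,0,0,0,0]
    - [24,-34,0,0,0,0]
  claw: 255
  squeeze: 10

```text
t: 1.97
eef_pos: [0.3045, 0.4778, 0.4048]
ee_rot: [-3.141, -0.0, -0.181]
force: [1.4, 0.9, 0.4]
width: 0.0599
```

Request:
move_arm:
  deltas:
    - [17,-32.7,0,0,0,0]
    - [17,-32.7,0,0,0,0]
    - [17,-32.7,0,0,0,0]
    - [17,-32.7,0,0,0,0]
    - [17,-32.7,0,0,0,0]

```text
t: 2.38
eef_pos: [0.3892, 0.3142, 0.405]
ee_rot: [-3.141, -0.0, -0.181]
force: [0.3, 0.6, 0.4]
width: 0.0264
```

Request:
move_arm:
  deltas:
    - [17,-32.7,0,0,0,0]
    - [17,-32.7,0,0,0,0]
    - [17,-32.7,0,0,0,0]
    - [17,-32.7,0,0,0,0]
    - [17,-32.7,0,0,0,0]

```text
t: 2.8
eef_pos: [0.4742, 0.1507, 0.4051]
ee_rot: [-3.141, -0.001, -0.181]
force: [0.3, -0.4, -0.4]
width: 0.0009
```

Request:
move_arm:
  deltas:
    - [17,-32.7,0,0,0,0]
    - [17,-32.7,0,0,0,0]
    - [17,-32.7,0,0,0,0]
    - [17,-32.7,0,0,0,0]
    - [17,-32.7,0,0,0,0]

```text
t: 3.22
eef_pos: [0.5593, -0.0129, 0.405]
ee_rot: [-3.141, -0.001, -0.181]
force: [0.2, 1.4, 1.0]
width: 0.0003
```

Request:
move_arm:
  deltas:
    - [0,0,-25,0,0,0]
    - [0,0,-25,0,0,0]
    - [0,0,-20,0,0,0]
    - [0,0,0,0,0,0]
    - [0,0,0,0,0,0]

```text
t: 3.63
eef_pos: [0.5588, -0.0112, 0.3343]
ee_rot: [3.14, 0.002, -0.182]
force: [0.6, 0.1, 0.8]
width: 0.0005
```

Request:
move_arm:
  deltas:
    - [2,-2,-20,0,0,0]
    - [0,0,-20,0,0,0]
    - [0,0,-20,0,0,0]
    - [0,0,-12,0,0,0]
    - [0,0,-6,0,0,0]

```text
t: 4.05
eef_pos: [0.5612, -0.0126, 0.2569]
ee_rot: [-3.142, -0.0, -0.181]
force: [-0.4, 0.1, 0.3]
width: 0.0006
```

```bash
python3 - <<'E'
from h import *
s=arm.get_state();print(s["t"],s["eef_pos"],s["force"])
a=arm.grab_frame("wrist");b=arm.grab_frame("top")
b=cv2.resize(b[130:280,200:440],(640,400),interpolation=cv2.INTER_CUBIC)
cv2.imwrite("pics/w1.png",a[:,:,::-1]);cv2.imwrite("pics/t2.png",b[:,:,::-1])
E
```

```text
4.05 [ 0.56115308 -0.012638    0.25686115] [-0.43391801  0.12035493  0.34731858]
```

View pics/w1.png

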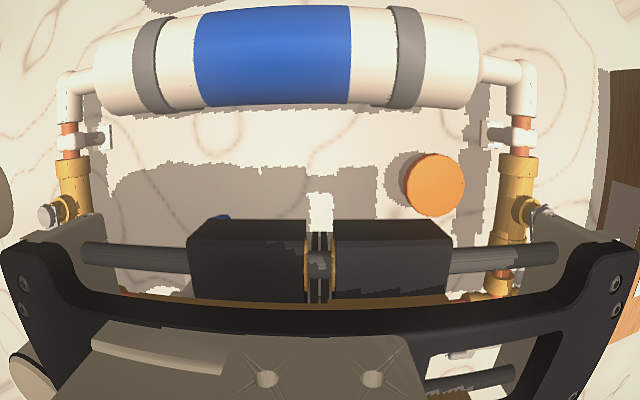

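The wrist view shows the closed fingers around (320,265). The tip of the blue lever is just left of them at (222,216) and the tub is clear at (435,185), so I'll start pushing.

Request:
move_arm:
  deltas:
    - [1,4,0,0,0,0]
    - [1,4,0,0,0,0]
    - [1,4,0,0,0,0]
    - [0,3,0,0,0,0]
    - [0,3,0,0,0,0]

```text
t: 4.57
eef_pos: [0.564, 0.0055, 0.2572]
ee_rot: [-3.141, -0.001, -0.181]
force: [1.1, -0.2, 0.2]
width: 0.0008
```

Request:
move_arm:
  deltas:
    - [1,3,0,0,0,0]
    - [0,3,0,0,0,0]
    - [0,3,0,0,0,0]
    - [0,3,0,0,0,0]
    - [0,3,0,0,0,0]

```text
t: 4.98
eef_pos: [0.5642, 0.0192, 0.2567]
ee_rot: [3.139, 0.002, -0.182]
force: [-2.2, -7.8, 2.6]
width: 0.0002
```

Request:
move_arm:
  deltas:
    - [-1,4,0,0,0,0]
    - [-1,4,0,0,0,0]
    - [-1,4,0,0,0,0]
    - [-2,4,0,0,0,0]
    - [-2,4,0,0,0,0]

```text
t: 5.4
eef_pos: [0.5574, 0.039, 0.2567]
ee_rot: [3.139, 0.001, -0.182]
force: [-0.5, -8.5, 1.7]
width: 0.0001
```

Request:
move_arm:
  deltas:
    - [-2,4,0,0,0,0]
    - [-3,4,0,0,0,0]
    - [-3,4,0,0,0,0]
    - [-3,4,0,0,0,0]
    - [-3,3,0,0,0,0]

```text
t: 5.82
eef_pos: [0.5438, 0.0583, 0.2567]
ee_rot: [3.14, 0.0, -0.181]
force: [2.5, -7.7, -0.9]
width: 0.0005
```

```bash
cat > look.py <<'E'
from fit import *
import json,sys
def angles(name,view=False):
    v=json.load(open("fit.json"));B={}
    for c in("top","scene"):
        im=arm.grab_frame(c)
        hsv=cv2.cvtColor(im,cv2.COLOR_RGB2HSV).astype(int);H,S,V=hsv[...,0],hsv[...,1],hsv[...,2]
        M={"r":(((H<6)|(H>174))&(S>170)&(V>80)).astype(np.uint8),"b":((H>100)&(H<125)&(S>150)&(V>90)).astype(np.uint8)}
        for k in "blr":
            # best angle: overlap of projected sleeve top polygon with colour mask (IoU near pivot)
            m=M["b" if k=="b" else "r"];best=[]
            for a in np.arange(-.1,1.7,.01):
                d=np.array(direction(k,a));n=np.array([-d[1],d[0]]);pts=[]
                for r,w,z in[(r,w,z) for r in(.028,.094) for w in(-.008,.008) for z in(.084,.096)]:
                    u=np.array(piv[k])+r*d+w*n;pts.append(proj(c,W(v,*u,z)))
                h=cv2.convexHull((np.array(pts)*8).astype(np.int32).reshape(-1,1,2))
                poly=np.zeros((400,640),np.uint8);cv2.fillConvexPoly(poly,h,1,shift=3)
                best.append((((m&poly).sum())/poly.sum(),a))
            top=max(best)[0];B[c,k]=(round(float(np.mean([a for s,a in best if s>top-.03])),2),round(float(top),2))
        if view and c==view:cv2.imwrite(f"pics/{name}.png",cv2.resize(im[130:290,190:450],(780,480),interpolation=cv2.INTER_CUBIC)[:,:,::-1])
    return B
if __name__=="__main__":
    s=arm.get_state();print(s["t"],np.round(s["eef_pos"],4),np.round(s["force"],1))
    print(angles(sys.argv[1],sys.argv[2] if len(sys.argv)>2 else False))
E
python3 look.py a1
```

```text
5.8167 [0.5438 0.0583 0.2567] [ 2.5 -7.7 -0.9]Traceback (most recent call last):
  File "look.py", line 24, in <module>
    print(angles(sys.argv[1],sys.argv[2] if len(sys.argv)>2 else False))
          ~~~~~~^^^^^^^^^^^^^^^^^^^^^^^^^^^^^^^^^^^^^^^^^^^^^^^^^^^^^^^
  File "look.py", line 15, in angles
    u=np.array(piv[k])+r*d+w*n;pts.append(proj(c,W(v,*u,z)))
                                          ~~~~^^^^^^^^^^^^^
  File "fit.py", line 4, in proj
    c=arm.calibration(cam);K=np.array(c["intrinsics"]);T=np.linalg.inv(np.array(c["T"]))
ValueError: time passes only in moves, steps and waits
```

```bash
sed -i 's/^def ray/import functools\n_C=functools.lru_cache(None)(arm.calibration)\nclass _A:\n    def __getattr__(s,n): return _C if n=="calibration" else getattr(_arm,n)\n_arm=arm;arm=_A()\ndef ray/' h.py; python3 look.py a1
```

```text
5.8667 [0.5434 0.0587 0.2567] [ 0.8 -5.4 -0.6]
{('top', 'b'): (0.79, 0.0), ('top', 'l'): (0.79, 0.0), ('top', 'r'): (1.25, 0.64), ('scene', 'b'): (1.27, 0.04), ('scene', 'l'): (1.41, 0.42), ('scene', 'r'): (1.28, 0.5)}
```

Request:
move_arm:
  deltas:
    - [-3,3,0,0,0,0]
    - [-3,3,0,0,0,0]
    - [-3,2,0,0,0,0]
    - [-3,2,0,0,0,0]
    - [-3,2,0,0,0,0]

```text
t: 6.38
eef_pos: [0.5294, 0.0708, 0.257]
ee_rot: [3.141, -0.001, -0.181]
force: [4.7, -5.7, -0.4]
width: 0.0006
```

Request:
move_arm:
  deltas:
    - [-2,1,0,0,0,0]
    - [-2,0,0,0,0,0]
    - [-1,0,0,0,0,0]
    - [-1,0,0,0,0,0]
    - [-1,0,0,0,0,0]

```text
t: 6.8
eef_pos: [0.5247, 0.0723, 0.2573]
ee_rot: [-3.139, -0.007, -0.18]
force: [20.7, -9.3, -15.3]
width: 0.0002
```

Contact force has risen at about the predicted end position, so I'll back off and look.

Request:
move_arm:
  deltas:
    - [5,0,0,0,0,0]
    - [6,-1,0,0,0,0]
    - [6,-2,0,0,0,0]
    - [6,-2,5,0,0,0]
    - [4,-2,20,0,0,0]

```text
t: 7.22
eef_pos: [0.5485, 0.0646, 0.2794]
ee_rot: [3.139, 0.005, -0.182]
force: [0.1, 0.8, -0.3]
width: 0.0004
```

Request:
move_arm:
  deltas:
    - [0,0,25,0,0,0]
    - [0,0,30,0,0,0]
    - [0,-20,30,0,0,0]
    - [0,-35,10,0,0,0]
    - [0,-35,0,0,0,0]

```text
t: 7.63
eef_pos: [0.5499, -0.0254, 0.3809]
ee_rot: [-3.139, -0.006, -0.179]
force: [0.6, 0.4, -0.8]
width: 0.0002
```

Request:
move_arm:
  deltas:
    - [0,-35,0,0,0,0]
    - [0,-35,0,0,0,0]
    - [0,-35,0,0,0,0]
    - [0,-35,0,0,0,0]
    - [0,-20,0,0,0,0]

```text
t: 8.05
eef_pos: [0.5486, -0.1881, 0.3771]
ee_rot: [3.141, 0.0, -0.183]
force: [1.1, -0.9, -0.8]
width: 0.0006
```

```bash
python3 look.py a2 top
```

```text
8.05 [ 0.5486 -0.1881  0.3771] [ 1.1 -0.9 -0.8]
{('top', 'b'): (1.59, 0.31), ('top', 'l'): (1.48, 0.58), ('top', 'r'): (1.25, 0.65), ('scene', 'b'): (1.58, 0.33), ('scene', 'l'): (1.42, 0.46), ('scene', 'r'): (1.28, 0.49)}
```

View pics/a2.png

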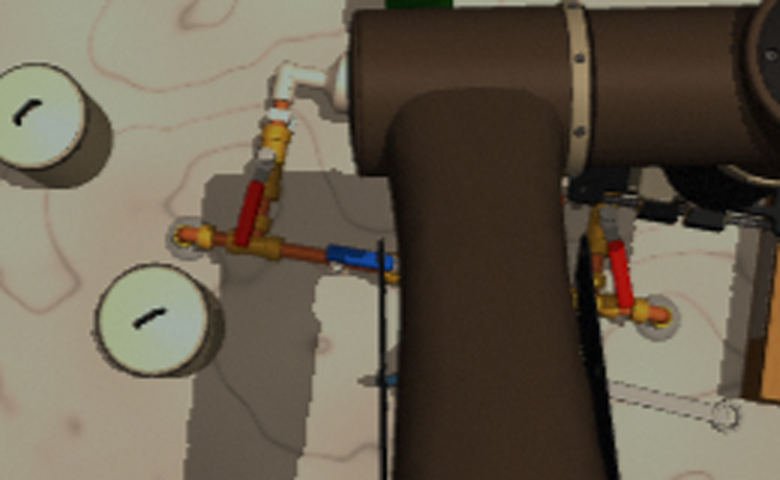

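The blue lever at (360,257) in the crop lies along the main pipe, and both cameras read about 1.58. Next is the right lever.

Request:
move_arm:
  deltas:
    - [-19,23,0,0,0,0]
    - [-19,23,0,0,0,0]
    - [-19,23,-10,0,0,0]
    - [0,0,-30,0,0,0]
    - [0,0,-30,0,0,0]

```text
t: 8.57
eef_pos: [0.4916, -0.1146, 0.3081]
ee_rot: [-3.14, -0.005, -0.179]
force: [1.4, 0.4, 0.2]
width: 0.0007
```

Request:
move_arm:
  deltas:
    - [0,0,-25,0,0,0]
    - [0,0,-15,0,0,0]
    - [0,0,-10,0,0,0]
    - [0,0,0,0,0,0]
    - [0,0,0,0,0,0]

```text
t: 8.98
eef_pos: [0.4922, -0.1158, 0.257]
ee_rot: [3.141, 0.0, -0.181]
force: [0.0, -0.1, 0.2]
width: 0.0008
```

Request:
move_arm:
  deltas:
    - [-1,-4,0,0,0,0]
    - [-1,-4,0,0,0,0]
    - [-1,-4,0,0,0,0]
    - [-1,-4,0,0,0,0]
    - [0,-4,0,0,0,0]

```text
t: 9.4
eef_pos: [0.4876, -0.1366, 0.2572]
ee_rot: [-3.141, -0.001, -0.182]
force: [-0.4, 0.3, 0.3]
width: 0.0005
```

Request:
move_arm:
  deltas:
    - [0,-4,0,0,0,0]
    - [0,-4,0,0,0,0]
    - [0,-4,0,0,0,0]
    - [0,-4,0,0,0,0]
    - [0,-4,0,0,0,0]

```text
t: 9.82
eef_pos: [0.4888, -0.1557, 0.2571]
ee_rot: [-3.14, -0.003, -0.181]
force: [3.0, 8.6, 1.7]
width: 0.0001
```

Request:
move_arm:
  deltas:
    - [1,-4,0,0,0,0]
    - [1,-4,0,0,0,0]
    - [2,-4,0,0,0,0]
    - [2,-4,0,0,0,0]
    - [2,-4,0,0,0,0]

```text
t: 10.23
eef_pos: [0.496, -0.1756, 0.2566]
ee_rot: [-3.14, -0.0, -0.182]
force: [-1.1, 8.3, 0.3]
width: 0.0003
```

Request:
move_arm:
  deltas:
    - [2,-4,0,0,0,0]
    - [3,-4,0,0,0,0]
    - [3,-4,0,0,0,0]
    - [3,-3,0,0,0,0]
    - [3,-3,0,0,0,0]

```text
t: 10.65
eef_pos: [0.509, -0.1938, 0.2561]
ee_rot: [-3.14, 0.003, -0.182]
force: [-2.6, 6.0, 1.1]
width: 0.0005
```

Request:
move_arm:
  deltas:
    - [3,-3,0,0,0,0]
    - [3,-2,0,0,0,0]
    - [3,-2,0,0,0,0]
    - [2,-1,0,0,0,0]
    - [2,-1,0,0,0,0]

```text
t: 11.07
eef_pos: [0.5216, -0.2029, 0.2557]
ee_rot: [-3.141, 0.004, -0.183]
force: [-4.2, 4.5, 1.0]
width: 0.0004
```

Request:
move_arm:
  deltas:
    - [1,0,0,0,0,0]
    - [1,0,0,0,0,0]
    - [1,0,0,0,0,0]
    - [0.5,0,0,0,0,0]
    - [0,0,0,0,0,0]

```text
t: 11.48
eef_pos: [0.5237, -0.2032, 0.2557]
ee_rot: [3.141, 0.007, -0.183]
force: [-9.1, 1.9, 4.8]
width: 0.0004
```

Request:
move_arm:
  deltas:
    - [0.7,0,0,0,0,0]
    - [0.7,0,0,0,0,0]
    - [0.6,0,0,0,0,0]
    - [0,0,0,0,0,0]
    - [0,0,0,0,0,0]

```text
t: 11.9
eef_pos: [0.5243, -0.2033, 0.2556]
ee_rot: [3.141, 0.01, -0.183]
force: [-14.9, 3.8, 10.3]
width: 0.0004
```

Request:
move_arm:
  deltas:
    - [-5,0,0,0,0,0]
    - [-6,1,0,0,0,0]
    - [-6,2,0,0,0,0]
    - [-6,2,5,0,0,0]
    - [-4,2,20,0,0,0]

```text
t: 12.32
eef_pos: [0.4995, -0.1958, 0.2796]
ee_rot: [3.141, 0.005, -0.182]
force: [0.5, -0.5, -0.9]
width: 0.0003
```

Request:
move_arm:
  deltas:
    - [0,0,30,0,0,0]
    - [0,0,30,0,0,0]
    - [0,15,30,0,0,0]
    - [0,36,0,0,0,0]
    - [0,38,0,0,0,0]

```text
t: 12.73
eef_pos: [0.5013, -0.1068, 0.3743]
ee_rot: [-3.14, -0.005, -0.184]
force: [0.4, 0.7, -0.5]
width: 0.0003
```

Request:
move_arm:
  deltas:
    - [4,38,0,0,0,0]
    - [4,38,0,0,0,0]
    - [4,38,0,0,0,0]
    - [4,38,0,0,0,0]
    - [4,38,0,0,0,0]

```text
t: 13.15
eef_pos: [0.5207, 0.0848, 0.3725]
ee_rot: [-3.141, -0.001, -0.181]
force: [0.5, -0.5, -0.4]
width: 0.0001
```

```bash
python3 look.py a3 top
```

```text
13.15 [0.5207 0.0848 0.3725] [ 0.5 -0.5 -0.4]
{('top', 'b'): (0.79, 0.02), ('top', 'l'): (0.79, 0.0), ('top', 'r'): (0.01, 0.67), ('scene', 'b'): (1.56, 0.18), ('scene', 'l'): (1.43, 0.48), ('scene', 'r'): (0.04, 0.56)}
```

View pics/a3.png

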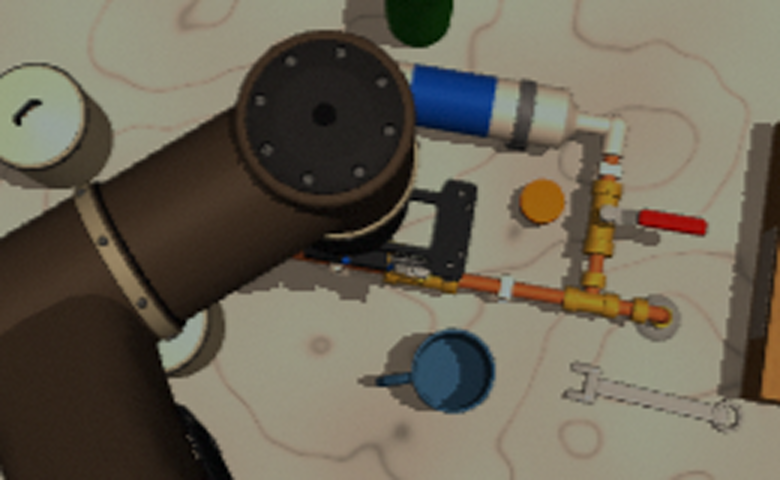

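The right lever at (672,222) now points straight out and reads 0.01/0.04. Mug, spanner, tub and carton haven't moved. Next is the left lever.

Request:
move_arm:
  deltas:
    - [7,23,0,0,0,0]
    - [7,23,0,0,0,0]
    - [6,22,-5,0,0,0]
    - [0,0,-30,0,0,0]
    - [0,0,-25,0,0,0]

```text
t: 13.67
eef_pos: [0.5415, 0.152, 0.3118]
ee_rot: [-3.139, -0.002, -0.18]
force: [-0.3, -0.6, -1.1]
width: 0.0004
```

```bash
python3 - <<'E'
from h import *
from station import arm
s=arm.get_state();print(s["t"],s["eef_pos"],np.round(s["q"],2))
cv2.imwrite("pics/s4.png",cv2.resize(arm.grab_frame("scene")[80:300,180:500],(800,550),interpolation=cv2.INTER_CUBIC)[:,:,::-1])
E
```

```text
13.6667 [0.54146112 0.15202485 0.31180447] [ 0.62  0.25 -0.37 -0.   -0.95  0.77]
```

View pics/s4.png

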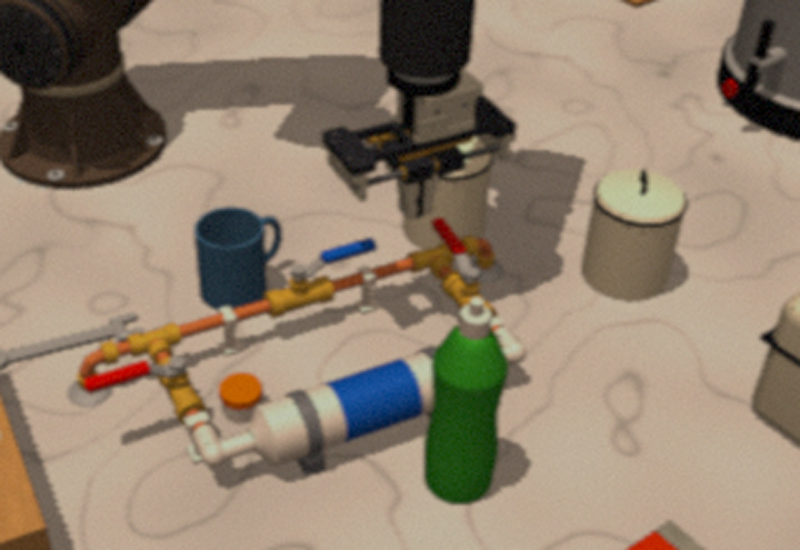

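The scene view shows blue open along its pipe at (348,250) and right red closed at (115,377). The fingers are above the inner side of the left lever at (445,235), and both canisters are clear. Descending.

Request:
move_arm:
  deltas:
    - [0,0,-20,0,0,0]
    - [0,0,-18,0,0,0]
    - [0,0,-12,0,0,0]
    - [0,0,-5,0,0,0]
    - [0,0,0,0,0,0]

```text
t: 14.13
eef_pos: [0.5411, 0.1505, 0.2564]
ee_rot: [3.14, 0.001, -0.182]
force: [-0.8, 0.1, 0.5]
width: 0.0008
```

Request:
move_arm:
  deltas:
    - [1,4,0,0,0,0]
    - [0,4,0,0,0,0]
    - [0,4,0,0,0,0]
    - [0,4,0,0,0,0]
    - [0,4,0,0,0,0]

```text
t: 14.55
eef_pos: [0.5424, 0.1716, 0.2573]
ee_rot: [-3.141, -0.001, -0.181]
force: [2.7, -7.7, 1.3]
width: 0.0002
```

Request:
move_arm:
  deltas:
    - [0,4,0,0,0,0]
    - [1,4,0,0,0,0]
    - [1,4,0,0,0,0]
    - [1,4,0,0,0,0]
    - [1,4,0,0,0,0]

```text
t: 14.97
eef_pos: [0.5461, 0.19, 0.2567]
ee_rot: [3.139, 0.001, -0.182]
force: [0.0, -8.7, 2.1]
width: 0.0005
```

Request:
move_arm:
  deltas:
    - [2,4,0,0,0,0]
    - [2,4,0,0,0,0]
    - [3,4,0,0,0,0]
    - [3,4,0,0,0,0]
    - [3,3,0,0,0,0]

```text
t: 15.38
eef_pos: [0.5585, 0.2088, 0.2563]
ee_rot: [3.138, 0.003, -0.182]
force: [-1.7, -8.2, 2.3]
width: 0.0005
```

Request:
move_arm:
  deltas:
    - [3,3,0,0,0,0]
    - [4,3,0,0,0,0]
    - [4,3,0,0,0,0]
    - [4,3,0,0,0,0]
    - [4,2,0,0,0,0]

```text
t: 15.8
eef_pos: [0.577, 0.2227, 0.2558]
ee_rot: [3.137, 0.004, -0.182]
force: [-5.2, -6.5, 1.3]
width: 0.0006
```

Request:
move_arm:
  deltas:
    - [4,2,0,0,0,0]
    - [4,1,0,0,0,0]
    - [4,1,0,0,0,0]
    - [4,1,0,0,0,0]
    - [4,0,0,0,0,0]

```text
t: 16.22
eef_pos: [0.5967, 0.2281, 0.2555]
ee_rot: [3.137, 0.005, -0.182]
force: [-6.2, -2.9, 1.3]
width: 0.0008
```

Request:
move_arm:
  deltas:
    - [2,0,0,0,0,0]
    - [1.5,0,0,0,0,0]
    - [1,0,0,0,0,0]
    - [0.5,0,0,0,0,0]
    - [0,0,0,0,0,0]

```text
t: 16.63
eef_pos: [0.6019, 0.2282, 0.2556]
ee_rot: [3.138, 0.004, -0.182]
force: [-5.7, -1.8, 0.0]
width: 0.0005
```

Request:
move_arm:
  deltas:
    - [0.5,0,0,0,0,0]
    - [0.5,0,0,0,0,0]
    - [0.5,0,0,0,0,0]
    - [0,0,0,0,0,0]
    - [0,0,0,0,0,0]

```text
t: 17.05
eef_pos: [0.6032, 0.2282, 0.2556]
ee_rot: [3.138, 0.004, -0.182]
force: [-4.6, -3.5, 0.6]
width: 0.0005
```

Request:
move_arm:
  deltas:
    - [0.5,0,0,0,0,0]
    - [0.5,0,0,0,0,0]
    - [0.5,0,0,0,0,0]
    - [0,0,0,0,0,0]
    - [0,0,0,0,0,0]

```text
t: 17.47
eef_pos: [0.6039, 0.2282, 0.2555]
ee_rot: [3.137, 0.006, -0.182]
force: [-10.0, -2.5, 4.0]
width: 0.0004
```

Request:
move_arm:
  deltas:
    - [0.5,0,0,0,0,0]
    - [0.5,0,0,0,0,0]
    - [0.3,0,0,0,0,0]
    - [0,0,0,0,0,0]
    - [0,0,0,0,0,0]

```text
t: 17.88
eef_pos: [0.6043, 0.2283, 0.2555]
ee_rot: [3.137, 0.008, -0.182]
force: [-16.2, -0.5, 7.9]
width: 0.0004
```

Request:
move_arm:
  deltas:
    - [-5,-1,0,0,0,0]
    - [-6,-1,0,0,0,0]
    - [-6,-2,0,0,0,0]
    - [-6,-2,5,0,0,0]
    - [-4,-2,20,0,0,0]

```text
t: 18.3
eef_pos: [0.5789, 0.2203, 0.2792]
ee_rot: [3.138, 0.004, -0.182]
force: [-0.4, -0.3, -0.6]
width: 0.0003
```

Request:
move_arm:
  deltas:
    - [0,0,30,0,0,0]
    - [0,0,35,0,0,0]
    - [0,0,38,0,0,0]
    - [-15,10,30,0,0,0]
    - [-20,30,0,0,0,0]

```text
t: 18.72
eef_pos: [0.547, 0.2593, 0.4229]
ee_rot: [-3.134, -0.009, -0.184]
force: [0.3, 1.2, 0.6]
width: 0.0004
```

Request:
move_arm:
  deltas:
    - [-20,34,0,0,0,0]
    - [-20,34,0,0,0,0]
    - [-20,34,0,0,0,0]
    - [-20,34,0,0,0,0]
    - [-20,34,0,0,0,0]

```text
t: 19.13
eef_pos: [0.4441, 0.432, 0.4156]
ee_rot: [-3.14, -0.001, -0.182]
force: [1.3, 0.8, 0.2]
width: 0.0004
```

Request:
move_arm:
  deltas:
    - [-24,32,0,0,0,0]
    - [-24,32,0,0,0,0]
    - [-24,32,0,0,0,0]
    - [-24,32,0,0,0,0]
    - [-24,32,0,0,0,0]

```text
t: 19.55
eef_pos: [0.324, 0.592, 0.4155]
ee_rot: [-3.14, -0.0, -0.181]
force: [0.5, -0.0, -0.2]
width: 0.0005
```

```bash
python3 look.py a5 top
```

```text
19.55 [0.324  0.592  0.4155] [ 0.5 -0.  -0.2]
{('top', 'b'): (1.56, 0.58), ('top', 'l'): (-0.02, 0.64), ('top', 'r'): (0.0, 0.62), ('scene', 'b'): (1.58, 0.36), ('scene', 'l'): (0.02, 0.48), ('scene', 'r'): (0.04, 0.54)}
```

View pics/a5.png

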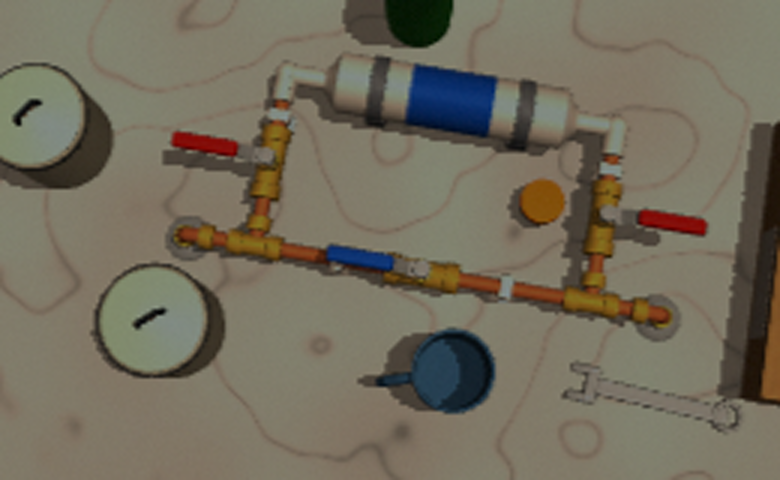

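Blue at (360,257) lies along its pipe, both reds at (205,143) and (672,222) point outward, and everything else is where it was. Handing in.

```bash
python3 -c "
from station import arm
print(arm.job_done())"
```

```text
the job is handed in; nothing more can be done
None
```

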